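Clear a grinding station and take off its drum cap of unknown thread hand

TASK

With the scraper block, sweep the three rubber offcuts off the grinding station's raised deck into its catch tray (do not touch the offcuts with the fingers), then stand the scraper upright on the table and let go of it. Then take off the round cap that clamps the grinding drum: it has a quarter-turn thread that may be left- or right-handed, so try it both ways until you find the way that comes loose. Finish while holding the cap, upright and still, straight above its spindle and at least 5 cm higher than it sat, and leave the other things on the table where they are.

Things in the scene. Friction and masses are not known exactly. Their poses are not given: they have to be found in the camera images.
- station: Grinding station, fixed on the table; place and yaw vary. Origin on the table surface; its x across, y along the station, z up. In line along y: catch tray (-y end), raised white deck block, then a dark foot plate (x -85 to 85, y 43 to 233 mm, top at z 20) with a cork-coloured drum, 76 mm diameter, axis at x 0, y 145 mm, top at z 55, on which the cap sits.
- lip (a point): Middle of the deck's top edge over the catch tray: station x 0, y -115, z 100 mm, axes as the station's. The deck is flat, x -75 to 75, y -115 to 45 mm in the station frame, top at z 100; an aluminium rail along each long side (inner faces at x -66 and 66, tops at z 112 mm); its two ends are open.
- tray (a point): Middle of the inner floor of the open grey catch tray: station x 0, y -171, z 5 mm, axes as the station's. The tray touches the deck's -y end: x -85 to 85, y -226 to -116 mm, rim at z 60 mm, walls 4 mm.
- spindle (a point): Point on the upright spindle axis at the drum's top, where the cap's underside sits: station x 0, y 145, z 55 mm, axes as the station's. The spindle end inside the cap is 29 mm high. Its hand differs from start to start and cannot be seen. Unturned, the cap has 2 mm of play upward and cannot be pulled off; it does not climb while turned.
- cap: Round aluminium cap, 57 mm high, about 140 g. Origin at its underside's centre, z up. Grip its knurled head: 54 mm diameter, 33 to 57 mm above the origin; skirt below 49 mm. One way (clockwise or anticlockwise) it turns freely, lifts straight off at 45 to 65 degrees, stops hard at about 75. The other way a stop blocks it within 10 degrees; fingers then feel 0.3 N m or more and slip.
- scraper: Scraper block standing on the table, about 160 g: black foot 118 mm long (its x) by 30 mm wide (its y) by 22 mm high, with a square wooden handle 26 by 26 mm, upright on its middle from z 22 to z 72 mm. Origin at the centre of the underside, z up.
- chip1: Black rubber offcut, a block 20 by 14 mm and 12 mm high, about 12 g, loose on the raised deck. Origin at the centre of its underside.
- chip2: Black rubber offcut, a block 18 by 15 mm and 12 mm high, about 12 g, loose on the raised deck. Origin at the centre of its underside.
- chip3: Black rubber offcut, a block 19 by 13 mm and 12 mm high, about 12 g, loose on the raised deck. Origin at the centre of its underside.
- insole: Bystander: flat cork insole blank, 225 by 80 by 8 mm, lying to the right of the station. Origin at the underside. Leave it alone.
- glue: Bystander: bottle, 60 mm diameter, 150 mm high. Origin at the underside. Leave it alone.
- jar: Bystander: jar, 64 mm diameter, 70 mm high. Origin at the underside. Leave it alone.
- sleeve: Bystander: spare grinding sleeve, a cork-coloured ring 80 mm in diameter, 45 mm high. Origin at the underside. Leave it alone.
- wrench: Bystander: steel wrench lying on the table near the robot. Origin at the underside. Leave it alone.
- tape: Bystander: roll of clear tape, 90 mm diameter, 25 mm high. Origin at the underside. Leave it alone.
- cup: Bystander: white cup, 72 mm diameter, 85 mm high. Origin at the underside. Leave it alone.
There are look-alikes about, which are no part of the job. Several things look just like the scraper: the one meant starts farthest to the robot's left. What is shaped like the cap but turquoise is not meant.

How it is judged:
On the way, in this order (a step that is already met when the one before it is completed fails the run):
1. all three offcuts lie in the catch tray (y of chip1 in the frame of station between -0.226 and -0.116 m and x of chip1 in the frame of station between -0.085 and 0.085 m and height (world z) of each of chip1, chip2, chip3 below 0.05 m and y of chip2 in the frame of station between -0.226 and -0.116 m and x of chip2 in the frame of station between -0.085 and 0.085 m and y of chip3 in the frame of station between -0.226 and -0.116 m and x of chip3 in the frame of station between -0.085 and 0.085 m), for 0.1 s.
2. the scraper stands upright on the table, released (height (world z) of scraper below 0.008 m and angle between scraper's own z axis and vertical below 0.15 rad and contact force between the fingers and scraper below 0.1 N), for 0.2 s.
3. the cap is unlocked and lifted off the spindle in the fingers (z of cap in the frame of spindle above 0.045 m and horizontal distance between cap and spindle below 0.06 m and angle between cap's own z axis and vertical below 0.3 rad and contact force between the fingers and cap above 1 N), for 0.2 s.
At the end, for the whole second after the job is handed in: Cap held in the fingers over 1 N, still, tilted under 0.3 rad, underside 45 mm or more above its seat, within 60 mm of the spindle axis, touching nothing else; the three offcuts in the catch tray; the scraper upright (0.15 rad) on the table, released (all of step 1 and all of step 2 and all of step 3 and linear speed of cap below 0.03 m/s and contact force between cap and station below 0.1 N); the arm keeps its last pose, push and grip.
It fails at once if an offcut is touched with the fingers (contact force between the fingers and chip1 above 0.3 N or contact force between the fingers and chip2 above 0.3 N or contact force between the fingers and chip3 above 0.3 N).
It fails at once if a bystander is moved more than 30 mm (distance of any of insole, glue, jar, sleeve, wrench, tape, cup from where it was at the start of the episode above 0.03 m).
It also fails if it takes over 53 s, if anything falls off the work surface, if the arm or the gripper's body presses on something with over 40 N, if the wrist force passes 120 N, or if a joint passes its speed limit or range.

ROBOT

A 6-joint arm with a two-finger parallel gripper is mounted at the origin on the work surface. World frame = base frame: x ahead of the robot, y to its left, z up, the work surface at z = 0. Lengths are in m, angles in rad, forces in N, time in s.
With the tool pointing down it reaches from about 0.375 to 0.975 m from the base axis. Payload 3.8 kg.
Tool frame: the origin (TCP) lies midway between the tips of the shut fingers; the grasp point (between the pads) lies 19 mm behind it; z points along the fingers, y is the line along which they close (so a half turn about z gives the same grasp; the last joint's range is limited). The gripper opens to 85 mm and grips with 20 to 120 N. Pads are 22 mm wide; open, the fingers measure 114 mm over their backs; the gripper's body (76 mm by 85 mm) begins 54 mm behind the grasp point. The pads swing forward as they close: fully open they stand 13 mm farther back than shut.
Start: joints at [-1.218, 0.264, 1.604, -0, 1.274, -0.037], TCP at [0.256, -0.624, 0.231] pointing down, gripper open.
Joint ranges: [-2.63, 2.63], [-0.94, 2.18], [0.31, 2.57], [-1.31, 4.45], [0, 2.66], [-2.55, 2.55]. Speed limits (rad/s): [2.57, 2.57, 3.14, 3.14, 3.14, 3.14].

INTERFACE

Orientations are given as a rotation vector (axis times angle).
In Python, from workcell import status, read_camera, workorder, masks_of gives the robot as it stands.
- The arm moves only by the tool drive_tool, never from a script. Its argument "rows" is a list of rows, each a list of 7 numbers: the turn, a rotation vector about the tool's x, y, z in degrees, then the shift along the tool's x, y, z in m, then the opening, from 0 (shut) to 1 (fully open). In form: [[ax, ay, az, tx, ty, tz, claw], ...]. A call has 1 to 8 rows; each row shifts and turns the commanded pose from where the row before left it, along the tool's axes as they then stand; what a row does not reach is not made up. A row lasts 1/12 s, in which the tool goes at most 41.7 mm and 7.16 degrees, less where a joint would pass 70% of its speed; a pose out of reach is approached as far as the arm can. A call is refused whole if a number of a shift passes 0.0417 or a number of a turn 7.16, either way. A call with a gripper value outside its range is refused whole. The fingers move at their own pace and stop on an object; "force" is the grip in N (left out, the last holds). Time passes only in rows, so rows that do not move let the fingers close. It gives the time, the measured TCP pose, the force, the opening and the grip force at its end, in the units of the state.
- status.read_state(): the state, without advancing time (a new reading comes with each control period).
- read_camera(name): name is "side" or "top"; returns a dict with "color" (420x560x3 uint8, red, green, blue), "intrinsics" (3x3 intrinsics, pixels), "world_from_camera" (4x4, takes a point from camera to world coordinates). Camera axes: x right, y up, looking along -z (the intrinsics and any distortion apply to the point x, -y, -z); pixel columns grow to the right and rows downward; lengths in m; the calibration is good to about 2 mm. A picture is of the moment at which its call begins. There is no depth.
- workorder.finish_job(): hands the job in; it is judged then, once.
Trained networks look in a picture, given as the dict that the camera call returned (one of the last four; its "shot" number tells which), for a name from the list of things; names that differ only in an ending like _2 or _b are one class to them, and where a whole thing is asked for, a point or a joint stands for the part that bears it (a point fixed in the world has none). Each returns a list of dicts, best first, with "score" (0 to 1); they miss things now and then, are a little off and sometimes report something else, mostly with a low value. They report only what shows in the picture. A call takes as long as a camera call. They do not tell look-alikes from the thing itself.
- masks_of(picture, name): "mask" (420x560 bool, what is visible of it) and "bbox" ([left, top, right, bottom] in pixels, round what is visible of it).
The state is a dict: "time": time; "q": joint angles; "joint_vel": joint speeds; "joint_torque": joint torques, N m; "tool_pos": TCP position; "tcp_rot": TCP orientation; "wrist_force": force on the tool from outside, world axes, zero at the start; "torque": the same for the moment, N m; "width": opening from 0.0 (shut) to 1.0 (fully open); "grip_force": force on a finger pad.
Only numpy, scipy, OpenCV 4.12 (cv2) and the standard library are available. Lean on these libraries where they do the work, as an engineer would, in place of code of your own. Each camera call takes 0.05 s, during which the arm holds its last target. There are 200 camera calls.

## Working session

There is one attempt and no reset: what is moved stays moved. The work goes in short steps, Python scripts to look and compute and a tool call to move; the robot and the scene stay as the last step left them, time stands still between calls to the robot, and variables do not carry over. Pictures are saved under pics/ and viewed, at most 10 in all, crops included, and the job is handed in when it is done.

Besides the shell and the picture viewer there is one more tool, called after "Call:" in YAML: its name, and indented under it one key for each argument. drive_tool: Moves the arm, as the interface text tells. Its arguments: {"type":"object","properties":{"rows":{"type":"array"},"force":{"type":"number"}},"required":["rows"]}

```bash
mkdir -p pics; ls
python3 - <<'E'
from workcell import status, read_camera, workorder, masks_of
import cv2, numpy as np
print(status.read_state())
for n in ("side","top"):
    p=read_camera(n); cv2.imwrite(f"pics/{n}0.png",p["color"][:,:,::-1])
    print(n,p["intrinsics"],p["world_from_camera"],[k for k in p])
    for o in ("station","cap","scraper","chip1","insole"):
        for m in masks_of(p,o): 
            ys,xs=np.nonzero(m["mask"]); print(o,round(m["score"],2),m["bbox"],xs.mean().round(1),ys.mean().round(1),len(xs))
E
```

```text
pics
{'time': 0.0, 'q': array([-1.21790154e+00,  2.64760329e-01,  1.60541140e+00, -1.79550804e-05,
        1.27369560e+00, -3.69181682e-02]), 'joint_vel': array([ 0.00054425, -0.00116617, -0.00058969,  0.00100697,  0.00055751,
        0.0004214 ]), 'joint_torque': array([ 1.52395474e-03, -5.15103328e+01, -3.67310214e+01, -1.03475790e-05,
        1.26638927e-02, -4.22573908e-05]), 'tool_pos': array([ 0.25623276, -0.62366587,  0.229937  ]), 'tcp_rot': array([-3.07990624e+00, -6.08020860e-01,  5.88359615e-04]), 'wrist_force': array([ 0.31192273, -1.08005931,  0.08382624]), 'torque': array([-0.02417498,  0.01124113,  0.05256112]), 'grip_force': 0.0, 'width': 0.9994927296658236}
side [[448.73578708   0.         274.36125527]
 [  0.         448.73578708 211.48184318]
 [  0.           0.           1.        ]] [[-0.82754142  0.43577716 -0.35393992  0.01841329]
 [-0.56122825 -0.62635394  0.54102088  0.84799951]
 [ 0.01407288  0.64635827  0.76290428  1.24481585]
 [ 0.          0.          0.          1.        ]] ['color', 'intrinsics', 'world_from_camera', 'shot']
station 0.94 [228.2, 146.9,
[... 684 characters left out ...]
817e-02]
 [-5.49181719e-04  7.93918413e-02  9.96843335e-01  1.35922758e+00]
 [ 0.00000000e+00  0.00000000e+00  0.00000000e+00  1.00000000e+00]] ['color', 'intrinsics', 'world_from_camera', 'shot']
cap 0.88 [253.6, 186.5, 273.9, 205.2] 265.8 195.5 377
cap 0.74 [253.0, 126.4, 275.2, 149.2] 263.7 137.1 367
scraper 0.89 [136.5, 228.0, 161.9, 271.6] 149.0 249.2 616
scraper 0.87 [165.1, 279.9, 203.5, 314.0] 185.5 296.9 564
chip1 0.73 [265.4, 248.2, 282.3, 303.0] 276.9 277.5 430
chip1 0.53 [333.0, 175.8, 346.2, 183.6] 341.6 177.2 44
chip1 0.38 [343.8, 188.7, 347.5, 195.6] 344.0 190.5 32
insole 0.89 [443.1, 160.9, 472.0, 245.4] 461.0 202.7 1871
insole 0.38 [336.0, 173.9, 344.3, 181.2] 341.3 177.7 29
```

View pics/top0.png

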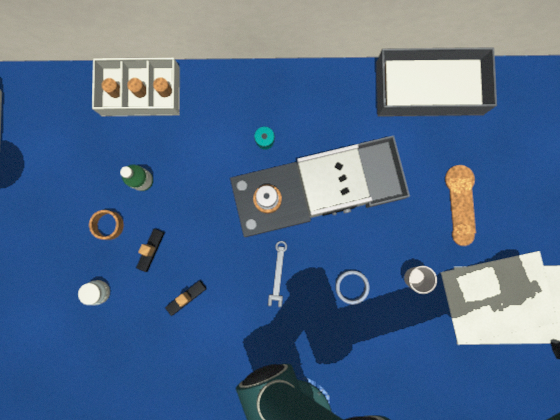

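View pics/side0.png

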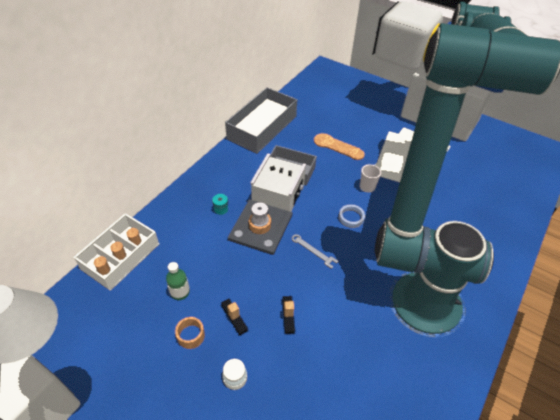

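The top view shows up = +x and left = +y. There are two scraper-like blocks, at (149,249) and (185,297). Two things are cap-shaped: the aluminium cap on the drum at (266,196), and a turquoise one at (264,137), which isn't meant. The chips are on the deck at about (339,166), (343,178) and (345,191). By the description I choose the leftmost scraper (149,249), and I'll check it in a crop.

```bash
cat > h.py <<'E'
from workcell import status, read_camera, workorder, masks_of
import cv2, numpy as np
def ray(p,u):
    K=p["intrinsics"];T=p["world_from_camera"]
    d=np.linalg.inv(K)@np.array([u[0],u[1],1.]); d=np.array([d[0],-d[1],-d[2]])
    return T[:3,3],T[:3,:3]@d
def onz(p,u,z):
    o,d=ray(p,u); return o+d*(z-o[2])/d[2]
def tri(p,u,q,v):
    a,d=ray(p,u);b,e=ray(q,v)
    s=np.linalg.lstsq(np.c_[d,-e],b-a,rcond=None)[0]
    x,y=a+s[0]*d,b+s[1]*e
    return (x+y)/2,np.linalg.norm(x-y)
def proj(p,X):
    T=p["world_from_camera"];c=T[:3,:3].T@(np.asarray(X)-T[:3,3]);c=c*[1,-1,-1];w=p["intrinsics"]@c
    return w[:2]/w[2]
E
cat > crop.py <<'E'
from h import *
def crop(p,x0,y0,x1,y1,s,name):
    cv2.imwrite(name,cv2.resize(np.ascontiguousarray(p["color"][y0:y1,x0:x1,::-1]),None,fx=s,fy=s,interpolation=cv2.INTER_CUBIC))
E
python3 - <<'E'
from crop import *
t=read_camera("top"); s=read_camera("side")
a=cv2.resize(t["color"][130:240,225:415,::-1],None,fx=4,fy=4,interpolation=cv2.INTER_CUBIC)
cv2.imwrite("pics/c1.png",a)
a=cv2.resize(t["color"][215:325,120:220,::-1],None,fx=4,fy=4,interpolation=cv2.INTER_CUBIC)
b=cv2.resize(s["color"][285:395,210:305,::-1],None,fx=4,fy=4,interpolation=cv2.INTER_CUBIC)
cv2.imwrite("pics/c2.png",np.hstack([a,b]))
for nm,u,v in (("scrA",(149,249),(234,316)),("scrB",(185,297),(288.5,314.6)),("capfull",(266,195.5),(260,213)),("A handle",(145,250),(234,310)),("B handle",(182,300),(288,308))):
    print(nm,tri(t,u,s,v))
for n in ("glue","jar","sleeve","cup","tape","wrench","insole"):
    for m in masks_of(t,n)[:2]:
        ys,xs=np.nonzero(m["mask"]);c=(xs.mean(),ys.mean()); print(n,round(m["score"],2),np.round(c),onz(t,c,0.03).round(3))
E
```

```text
scrA (array([0.45966703, 0.3867748 , 0.01754932]), np.float64(0.005818392635501815))
scrB (array([0.32855871, 0.28883296, 0.01397412]), np.float64(0.005508651321926255))
capfull (array([0.59375305, 0.06299176, 0.08925576]), np.float64(0.007079718759733159))
A handle (array([0.45693283, 0.38638014, 0.05725258]), np.float64(0.005310425643960573))
B handle (array([0.32761776, 0.2895692 , 0.05640319]), np.float64(0.0014840188337401604))
glue 0.65 [136. 177.] [0.659 0.421 0.03 ]
jar 0.55 [ 93. 292.] [0.348 0.534 0.03 ]
sleeve 0.88 [105. 224.] [0.53  0.505 0.03 ]
cup 0.84 [420. 279.] [ 0.373 -0.346  0.03 ]
cup 0.38 [461. 203.] [ 0.576 -0.464  0.03 ]
wrench 0.83 [277. 280.] [0.376 0.04  0.03 ]
insole 0.84 [461. 203.] [ 0.577 -0.464  0.03 ]
```

View pics/c1.png

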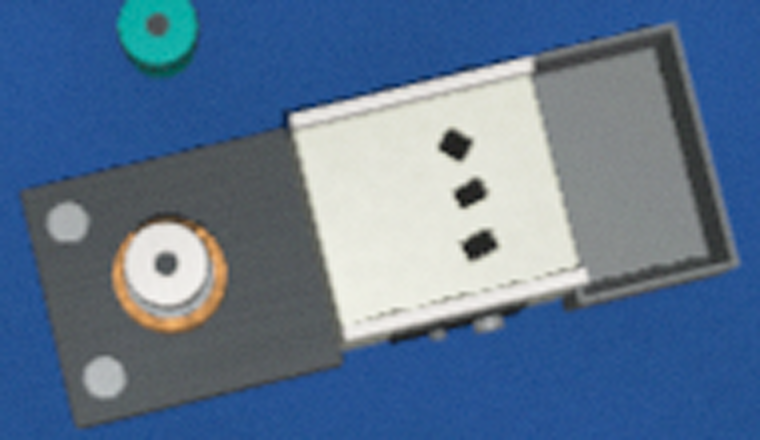

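View pics/c2.png

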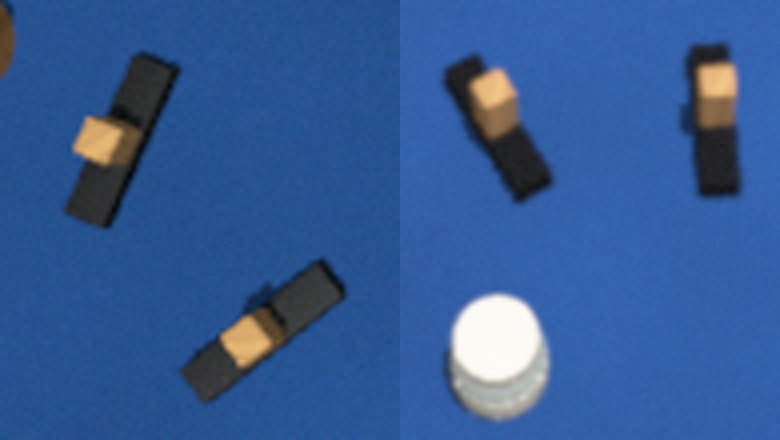

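The crop confirms the left block at (149,249), with its handle top centred at (145,250) in the top view and (233.5,307) in the side view. The chips are across the deck. Next I'll look at the station closely from the side for a two-view fit.

Run:
```python
from crop import *
s=read_camera("side"); crop(s,222,140,322,255,5,"pics/c3.png")
```

```text
(no output)
```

View pics/c3.png

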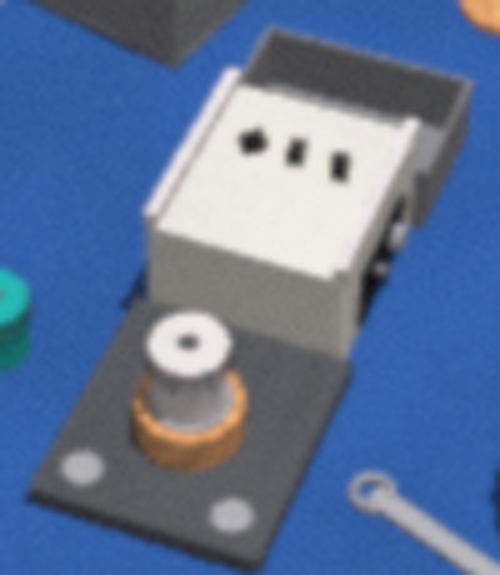

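The side crop shows the cap's top hole at crop (189,343), the foot plate corners at (30,497), (255,560) and (352,372), the tray rim corners at (270,28) and (472,78), and the chips at (254,142), (296,152) and (340,167).

Run:
```python
from h import *
from scipy.optimize import least_squares
t=read_camera("top"); s=read_camera("side")
T=lambda x,y:(225+x/4-.375,130+y/4-.375); S=lambda x,y:(222+x/5-.4,140+y/5-.4)
# station pts: xyz(mm), top px, side px
P=[((85,233,20),T(22,192),S(30,495)),((-85,233,20),T(80,427),S(253,560)),((-85,43,20),T(340,362),S(352,372)),
((85,-226,60),T(672,25),S(270,28)),((-85,-226,60),T(738,265),S(472,80)),((0,145,112),T(166,264),S(189,343)),
((66,-115,100),T(536,76),None),((-66,45,100),T(343,320),None)]
def W(p,X):
    c,s_=np.cos(p[2]),np.sin(p[2]); return np.array([p[0]+c*X[0]/1e3-s_*X[1]/1e3,p[1]+s_*X[0]/1e3+c*X[1]/1e3,X[2]/1e3])
def f(p):
    r=[]
    for X,a,b in P:
        r+=list(proj(t,W(p,X))-a)
        if b: r+=list(proj(s,W(p,X))-b)
    return r
o=least_squares(f,[.57,-.03,.25],loss="soft_l1"); p=o.x
print("station",p.round(4),np.degrees(p[2]).round(2)); print(np.array(f(p)).round(1))
for X,a,b in P:
    if b: w,e=tri(t,a,s,b); print(X,(w*1e3).round(),round(e*1e3,1),(W(p,X)*1e3).round())
inv=lambda w:np.array([[np.cos(p[2]),np.sin(p[2])],[-np.sin(p[2]),np.cos(p[2])]])@(np.array(w[:2])-p[:2])*1e3
for a,b in ((T(456,145),S(254,142)),(T(470,193),S(296,152)),(T(480,243),S(340,167))):
    w,e=tri(t,a,s,b); print("chip",inv(w).round(),w[2].round(3),e.round(4), "top only",inv(onz(t,a,.11)).round())
A=lambda x,y:(120+x/4-.375,215+y/4-.375); B=lambda x,y:(210+(x-400)/4-.375,285+y/4-.375)
for nm,a,b in (("handle top",A(100,141),B(494,87)),):
    w,e=tri(t,a,s,b);print(nm,w,e, onz(t,a,.072),onz(s,b,.072))
e1,e2=onz(t,A(158.5,60),.022),onz(t,A(86.5,219),.022); print("foot mid",(e1+e2)/2,np.linalg.norm(e1-e2),np.degrees(np.arctan2(*(e1-e2)[[1,0]])))
e1,e2=onz(s,B(463,63),.022),onz(s,B(533,186),.022); print("foot mid side",(e1+e2)/2,np.linalg.norm(e1-e2),np.degrees(np.arctan2(*(e1-e2)[[1,0]])))
```

```text
station [ 0.6264 -0.0784  0.2251] 12.9
[-0.7 -0.5 -1.4 -1.5 -1.1  0.7  0.5  0.7  1.5  0.7  0.  -2.2  1.2 -0.7
 -0.5 -0.3  0.7  0.3 -0.   0.4  0.2 -0.  -0.6  0.2 -0.9 -0.3 -0.2  2.2]
(85, 233, 20) [656. 166.  11.] 3.7 [657. 168.  20.]
(-85, 233, 20) [494. 127.  19.] 1.5 [492. 130.  20.]
(-85, 43, 20) [534. -53.  10.] 4.4 [534. -55.  20.]
(85, -226, 60) [ 756. -276.   63.] 2.1 [ 760. -280.   60.]
(-85, -226, 60) [ 594. -315.   64.] 1.5 [ 594. -318.   60.]
(0, 145, 112) [593.  63. 114.] 1.9 [594.  63. 112.]
chip [ 31. -55.] 0.108 0.002 top only [ 31. -54.]
chip [ -2. -56.] 0.108 0.0016 top only [ -1. -55.]
chip [-35. -54.] 0.107 0.0031 top only [-34. -53.]
handle top [0.45873447 0.38385173 0.07267489] 0.0016503787737471157 [0.45946242 0.38446486 0.072     ] [0.45822299 0.38324614 0.072     ]
foot mid [0.46094377 0.38349723 0.022     ] 0.11752228104437949 -24.0512008534721
foot mid side [0.45681935 0.38579917 0.022     ] 0.11556333012989267 -25.770129797675555
```

```bash
cat > plan.py <<'E'
import sys; from h import *
from scipy.spatial.transform import Rotation as R
ST=np.array([.6264,-.0784,.2251])
def st(x,y): c,s=np.cos(ST[2]),np.sin(ST[2]); return ST[0]+c*x-s*y, ST[1]+s*x+c*y
def now():
    S=status.read_state(); M=R.from_rotvec(S["tcp_rot"]).as_matrix()
    return S,np.array(S["tool_pos"]),np.degrees(np.arctan2(M[1,1],M[0,1])),M
def plan(x,y,z,yaw,vmax=.039,wmax=6.8,polar=True):
    "rows from the present pose to world x,y,z and tool-y angle yaw (deg, mod 180)"
    S,p,a,M=now(); d=(yaw-a+90)%180-90
    r0,h0,r1,h1=np.hypot(*p[:2]),np.arctan2(p[1],p[0]),np.hypot(x,y),np.arctan2(y,x)
    def at(k):
        if polar: r,h=r0+(r1-r0)*k,h0+(h1-h0)*k; xy=[r*np.cos(h),r*np.sin(h)]
        else: xy=[p[0]+(x-p[0])*k,p[1]+(y-p[1])*k]
        return np.array([*xy,p[2]+(z-p[2])*k])
    L=sum(np.linalg.norm(at((i+1)/50)-at(i/50)) for i in range(50))
    n=max(1,int(np.ceil(max(L/vmax,abs(d)/wmax))))
    print(f"t={S['time']:.2f} from",p.round(4),"yaw",a.round(2),"dyaw",d.round(2),"q6",S["q"][5].round(2),"tilt",np.degrees(np.arccos(-M[2,2])).round(2),"n",n)
    for i in range(n):
        g=np.radians(a+d*i/n); ty=np.array([np.cos(g),np.sin(g),0]); tz=np.array([0,0,-1.]); tx=np.cross(ty,tz)
        s=at((i+1)/n)-at(i/n)
        print([0,0,round(-d/n,2),*(round(float(s@v),4) for v in (tx,ty,tz))])
E
python3 -c "
from plan import *
plan(.459,.384,.20,-24.5)"
```

```text
t=1.20 from [ 0.2565 -0.6244  0.2313] yaw -67.67 dyaw 43.17 q6 -0.04 tilt 0.0 n 31
[0, 0, np.float64(-1.39), 0.0407, -0.0037, 0.001]
[0, 0, np.float64(-1.39), 0.0404, -0.0052, 0.001]
[0, 0, np.float64(-1.39), 0.04, -0.0066, 0.001]
[0, 0, np.float64(-1.39), 0.0396, -0.008, 0.001]
[0, 0, np.float64(-1.39), 0.0392, -0.0094, 0.001]
[0, 0, np.float64(-1.39), 0.0386, -0.0108, 0.001]
[0, 0, np.float64(-1.39), 0.0381, -0.0122, 0.001]
[0, 0, np.float64(-1.39), 0.0375, -0.0135, 0.001]
[0, 0, np.float64(-1.39), 0.0368, -0.0148, 0.001]
[0, 0, np.float64(-1.39), 0.0361, -0.0161, 0.001]
[0, 0, np.float64(-1.39), 0.0354, -0.0173, 0.001]
[0, 0, np.float64(-1.39), 0.0346, -0.0185, 0.001]
[0, 0, np.float64(-1.39), 0.0338, -0.0197, 0.001]
[0, 0, np.float64(-1.39), 0.0329, -0.0209, 0.001]
[0, 0, np.float64(-1.39), 0.032, -0.022, 0.001]
[0, 0, np.float64(-1.39), 0.031, -0.023, 0.001]
[0, 0, np.float64(-1.39), 0.0301, -0.024, 0.001]
[0, 0, np.float64(-1.39), 0.029, -0.025, 0.001]
[0, 0, np.float64(-1.39), 0.028, -0.026, 0.001]
[0, 0, np.float64(-1.39), 0.0269, -0.0269, 0.001]
[0, 0, np.float64(-1.39), 0.0258, -0.0277, 0.001]
[0, 0, np.float64(-1.39), 0.0247, -0.0285, 0.001]
[0, 0, np.float64(-1.39), 0.0235, -0.0293, 0.001]
[0, 0, np.float64(-1.39), 0.0224, -0.03, 0.001]
[0, 0, np.float64(-1.39), 0.0212, -0.0307, 0.001]
[0, 0, np.float64(-1.39), 0.02, -0.0313, 0.001]
[0, 0, np.float64(-1.39), 0.0187, -0.0319, 0.001]
[0, 0, np.float64(-1.39), 0.0175, -0.0324, 0.001]
[0, 0, np.float64(-1.39), 0.0162, -0.0329, 0.001]
[0, 0, np.float64(-1.39), 0.0149, -0.0334, 0.001]
[0, 0, np.float64(-1.39), 0.0137, -0.0337, 0.001]
```

Call:
drive_tool:
  rows:
    - [0, 0, -1.4, 0.041, -0.004, 0.001, 1]
    - [0, 0, -1.4, 0.04, -0.005, 0.001, 1]
    - [0, 0, -1.4, 0.04, -0.007, 0.001, 1]
    - [0, 0, -1.4, 0.04, -0.008, 0.001, 1]
    - [0, 0, -1.4, 0.039, -0.009, 0.001, 1]
    - [0, 0, -1.4, 0.039, -0.011, 0.001, 1]
    - [0, 0, -1.4, 0.038, -0.012, 0.001, 1]
    - [0, 0, -1.4, 0.037, -0.013, 0.001, 1]
  force: 60

```text
time: 1.87
tool_pos: [0.5043, -0.4193, 0.2233]
tcp_rot: [3.007, 0.908, 0.001]
wrist_force: [1.3, -0.1, 0.4]
width: 0.998
grip_force: 0.0
```

Call:
drive_tool:
  rows:
    - [0, 0, -1.4, 0.037, -0.015, 0.001, 1]
    - [0, 0, -1.4, 0.036, -0.016, 0.001, 1]
    - [0, 0, -1.4, 0.035, -0.017, 0.001, 1]
    - [0, 0, -1.4, 0.035, -0.018, 0.001, 1]
    - [0, 0, -1.4, 0.034, -0.02, 0.001, 1]
    - [0, 0, -1.4, 0.033, -0.021, 0.001, 1]
    - [0, 0, -1.4, 0.032, -0.022, 0.001, 1]
    - [0, 0, -1.4, 0.031, -0.023, 0.001, 1]

```text
time: 2.53
tool_pos: [0.6222, -0.132, 0.2154]
tcp_rot: [2.904, 1.197, 0.001]
wrist_force: [0.4, 0.6, 1.0]
width: 0.999
grip_force: 0.0
```

Call:
drive_tool:
  rows:
    - [0, 0, -1.4, 0.03, -0.024, 0.001, 1]
    - [0, 0, -1.4, 0.029, -0.025, 0.001, 1]
    - [0, 0, -1.4, 0.028, -0.026, 0.001, 1]
    - [0, 0, -1.4, 0.027, -0.027, 0.001, 1]
    - [0, 0, -1.4, 0.026, -0.028, 0.001, 1]
    - [0, 0, -1.4, 0.025, -0.028, 0.001, 1]
    - [0, 0, -1.4, 0.024, -0.029, 0.001, 1]
    - [0, 0, -1.4, 0.022, -0.03, 0.001, 1]

```text
time: 3.2
tool_pos: [0.593, 0.1676, 0.2075]
tcp_rot: [2.774, 1.475, 0.001]
wrist_force: [-1.0, 0.5, 0.4]
width: 1.002
grip_force: 0.0
```

```bash
sed -i 's/round(-d\/n,2)/float(round(-d\/n,2))/' plan.py; python3 -c "
from plan import *
plan(.459,.384,.15,-24.5)
print(status.read_state()['q'].round(2))"
```

```text
t=3.20 from [0.593  0.1676 0.2075] yaw -33.99 dyaw 9.49 q6 0.83 tilt 0.05 n 7
[0, 0, -1.36, 0.021, -0.0305, 0.0082]
[0, 0, -1.36, 0.0198, -0.0312, 0.0082]
[0, 0, -1.36, 0.0186, -0.0317, 0.0082]
[0, 0, -1.36, 0.0173, -0.0323, 0.0082]
[0, 0, -1.36, 0.0161, -0.0327, 0.0082]
[0, 0, -1.36, 0.0148, -0.0332, 0.0082]
[0, 0, -1.36, 0.0135, -0.0336, 0.0082]
[0.24 0.17 1.76 0.   1.21 0.83]
```

Call:
drive_tool:
  rows:
    - [0, 0, -1.4, 0.021, -0.03, 0.008, 1]
    - [0, 0, -1.4, 0.02, -0.031, 0.008, 1]
    - [0, 0, -1.4, 0.019, -0.032, 0.008, 1]
    - [0, 0, -1.4, 0.017, -0.032, 0.008, 1]
    - [0, 0, -1.4, 0.016, -0.033, 0.008, 1]
    - [0, 0, -1.4, 0.015, -0.033, 0.008, 1]
    - [0, 0, -1.4, 0.013, -0.034, 0.008, 1]
    - [0, 0, 0, 0, 0, 0, 1]

```text
time: 3.87
tool_pos: [0.4538, 0.385, 0.1493]
tcp_rot: [-2.632, -1.711, 0.006]
wrist_force: [0.2, -0.4, -1.0]
width: 1.004
grip_force: 0.0
```

```bash
python3 -c "
from plan import *
plan(.459,.384,.036,-24.5,polar=False)"
```

```text
t=3.87 from [0.4538 0.385  0.1493] yaw -23.95 dyaw -0.55 q6 1.08 tilt 0.27 n 3
[0, 0, 0.18, 0.0004, 0.0017, 0.0378]
[0, 0, 0.18, 0.0004, 0.0017, 0.0378]
[0, 0, 0.18, 0.0004, 0.0017, 0.0378]
```

Call:
drive_tool:
  rows:
    - [0, 0, 0.5, 0.001, 0.005, 0.03, 1]
    - [0, 0, 0, 0, 0, 0.03, 1]
    - [0, 0, 0, 0, 0, 0.03, 1]
    - [0, 0, 0, 0, 0, 0.023, 1]
    - [0, 0, 0, 0, 0, 0, 0.8]
    - [0, 0, 0, 0, 0, 0, 0]
    - [0, 0, 0, 0, 0, 0, 0]
    - [0, 0, 0, 0, 0, 0, 0]

```text
time: 4.53
tool_pos: [0.4659, 0.3816, 0.0408]
tcp_rot: [-2.646, -1.693, -0.007]
wrist_force: [-0.0, 0.7, 1.0]
width: 0.451
grip_force: 0.1
```

Call:
drive_tool:
  rows:
    - [0, 0, 0, 0, 0, 0, 0]
    - [0, 0, 0, 0, 0, 0, 0]
    - [0, 0, 0, 0, 0, 0, 0]

```text
time: 4.78
tool_pos: [0.4659, 0.3818, 0.041]
tcp_rot: [-2.646, -1.693, -0.008]
wrist_force: [0.1, 0.4, 7.7]
width: 0.294
grip_force: 61.2
```

Call:
drive_tool:
  rows:
    - [0, 0, 0, 0, 0, -0.02, 0]
    - [0, 0, 0, 0, 0, -0.035, 0]
    - [0, 0, 0, 0, 0, -0.04, 0]
    - [0, 0, 0, 0, 0, -0.04, 0]
    - [0, 0, 0, 0, 0, -0.02, 0]
    - [0, 0, 0, 0, 0, 0, 0]

```text
time: 5.28
tool_pos: [0.4675, 0.3829, 0.201]
tcp_rot: [-2.645, -1.693, -0.02]
wrist_force: [0.2, 0.9, -1.1]
width: 0.295
grip_force: 60.1
```

```bash
python3 -c "
from plan import *
print(st(0,.008)); plan(*st(0,.008),.195,12.9)
print(now()[0]['width'],now()[0]['grip_force'])"
```

```text
(np.float64(0.6246143692765859), np.float64(-0.07060182566752962))
t=5.28 from [0.4675 0.3829 0.201 ] yaw -24.77 dyaw 37.67 q6 1.08 tilt 0.73 n 13
[0, 0, -2.9, -0.0156, 0.0338, 0.0005]
[0, 0, -2.9, -0.0194, 0.0319, 0.0005]
[0, 0, -2.9, -0.0229, 0.0297, 0.0005]
[0, 0, -2.9, -0.0261, 0.027, 0.0005]
[0, 0, -2.9, -0.0291, 0.024, 0.0005]
[0, 0, -2.9, -0.0317, 0.0206, 0.0005]
[0, 0, -2.9, -0.0339, 0.017, 0.0005]
[0, 0, -2.9, -0.0357, 0.0131, 0.0005]
[0, 0, -2.9, -0.037, 0.0091, 0.0005]
[0, 0, -2.9, -0.0379, 0.0049, 0.0005]
[0, 0, -2.9, -0.0384, 0.0006, 0.0005]
[0, 0, -2.9, -0.0383, -0.0037, 0.0005]
[0, 0, -2.9, -0.0378, -0.008, 0.0005]
0.2949337091727451 60.133148431777954
```

Call:
drive_tool:
  rows:
    - [0, 0, -2.9, -0.016, 0.034, 0, 0]
    - [0, 0, -2.9, -0.019, 0.032, 0, 0]
    - [0, 0, -2.9, -0.023, 0.03, 0, 0]
    - [0, 0, -2.9, -0.026, 0.027, 0, 0]
    - [0, 0, -2.9, -0.029, 0.024, 0, 0]
    - [0, 0, -2.9, -0.032, 0.021, 0, 0]
    - [0, 0, -2.9, -0.034, 0.017, 0, 0]
    - [0, 0, -2.9, -0.036, 0.013, 0, 0]

```text
time: 5.95
tool_pos: [0.6045, 0.1145, 0.1914]
tcp_rot: [-2.248, -2.193, 0.003]
wrist_force: [0.9, 0.0, -1.6]
width: 0.293
grip_force: 60.1
```

Call:
drive_tool:
  rows:
    - [0, 0, -2.9, -0.037, 0.009, 0, 0]
    - [0, 0, -2.9, -0.038, 0.005, 0, 0]
    - [0, 0, -2.9, -0.038, 0.001, 0, 0]
    - [0, 0, -2.9, -0.038, -0.004, 0, 0]
    - [0, 0, -2.9, -0.038, -0.008, 0, 0]
    - [0, 0, 0, 0, 0, 0, 0]
    - [0, 0, 0, 0, 0, 0, 0]

```text
time: 6.53
tool_pos: [0.6207, -0.0758, 0.1914]
tcp_rot: [-1.961, -2.451, 0.002]
wrist_force: [-0.3, 0.4, -0.6]
width: 0.293
grip_force: 60.1
```

```bash
python3 -c "
from plan import *
plan(*st(0,.008),.144,12.9,polar=False)
from crop import crop
t=read_camera('top'); s=read_camera('side')
S,p,a,M=now(); c=np.array([p[0],p[1],p[2]-.041]); 
m=masks_of(t,'scraper'); print([(x['score'].__round__(2),x['bbox']) for x in m])
a1=cv2.resize(t['color'][130:240,225:415],None,fx=3,fy=3,interpolation=cv2.INTER_CUBIC)
b1=cv2.resize(s['color'][130:240,210:330],None,fx=3,fy=3,interpolation=cv2.INTER_CUBIC)
cv2.imwrite('pics/d1.png',np.hstack([a1,b1[:,:230*1]])[:,:,::-1])
"
```

```text
t=6.53 from [ 0.6207 -0.0758  0.1914] yaw 12.68 dyaw 0.22 q6 -0.38 tilt 0.16 n 2
[0, 0, -0.11, 0.0021, 0.0025, 0.0237]
[0, 0, -0.11, 0.0021, 0.0025, 0.0237]
[(0.62, [162.6, 279.9, 202.7, 314.8]), (0.57, [317.4, 183.8, 331.5, 208.7])]
```

View pics/d1.png

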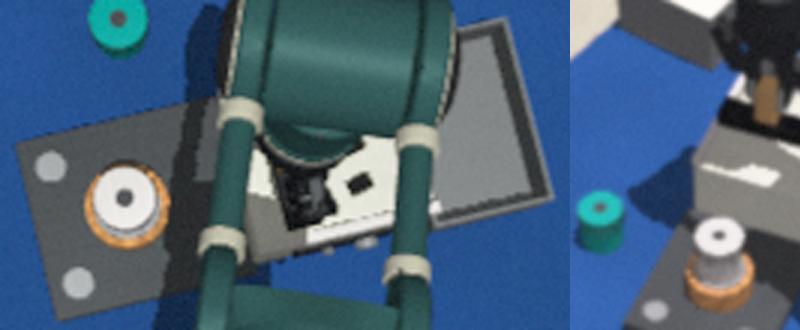

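The view shows the scraper's foot held across the deck behind the chips, clear of them.

Call:
drive_tool:
  rows:
    - [0, 0, -0.2, 0.004, 0.005, 0, 0]
    - [0, 0, 0, 0, 0, 0.02, 0]
    - [0, 0, 0, 0, 0, 0.015, 0]
    - [0, 0, 0, 0, 0, 0.01, 0]
    - [0, 0, 0, 0, 0, 0, 0]
    - [0, 0, 0, 0, 0, 0, 0]

```text
time: 7.18
tool_pos: [0.6256, -0.0673, 0.1475]
tcp_rot: [-1.95, -2.461, 0.001]
wrist_force: [0.5, -0.4, -0.3]
width: 0.299
grip_force: 60.1
```

```bash
python3 -c "
from plan import *
plan(*st(0,-.115),.143,12.9,vmax=.012,polar=False)"
```

```text
t=7.18 from [ 0.6256 -0.0673  0.1475] yaw 13.22 dyaw -0.32 q6 -0.38 tilt 0.1 n 11
[0, 0, 0.03, -0.0115, -0.0002, 0.0004]
[0, 0, 0.03, -0.0115, -0.0002, 0.0004]
[0, 0, 0.03, -0.0115, -0.0002, 0.0004]
[0, 0, 0.03, -0.0115, -0.0002, 0.0004]
[0, 0, 0.03, -0.0115, -0.0002, 0.0004]
[0, 0, 0.03, -0.0115, -0.0002, 0.0004]
[0, 0, 0.03, -0.0115, -0.0002, 0.0004]
[0, 0, 0.03, -0.0115, -0.0002, 0.0004]
[0, 0, 0.03, -0.0115, -0.0002, 0.0004]
[0, 0, 0.03, -0.0115, -0.0002, 0.0004]
[0, 0, 0.03, -0.0115, -0.0002, 0.0004]
```

Call:
drive_tool:
  rows:
    - [0, 0, 0.3, 0, -0.001, 0.003, 0]
    - [0, 0, 0, -0.011, 0, 0.001, 0]
    - [0, 0, 0, -0.012, 0, 0, 0]
    - [0, 0, 0, -0.012, 0, 0, 0]
    - [0, 0, 0, -0.012, 0, 0, 0]
    - [0, 0, 0, -0.012, 0, 0, 0]
    - [0, 0, 0, -0.01, 0, 0, 0]
    - [0, 0, 0, -0.008, 0, 0, 0]

```text
time: 7.85
tool_pos: [0.6424, -0.1458, 0.1444]
tcp_rot: [1.961, 2.454, 0.0]
wrist_force: [0.7, 0.1, -2.1]
width: 0.298
grip_force: 60.1
```

```bash
python3 -c "
from plan import *
plan(*st(0,-.115),.143,12.9,vmax=.008,polar=False)
print(now()[0]['wrist_force'])"
```

```text
t=7.85 from [ 0.6424 -0.1458  0.1444] yaw 12.76 dyaw 0.14 q6 -0.48 tilt 0.02 n 6
[0, 0, -0.02, -0.0076, -0.0001, 0.0002]
[0, 0, -0.02, -0.0076, -0.0001, 0.0002]
[0, 0, -0.02, -0.0076, -0.0001, 0.0002]
[0, 0, -0.02, -0.0076, -0.0001, 0.0002]
[0, 0, -0.02, -0.0076, -0.0001, 0.0002]
[0, 0, -0.02, -0.0076, -0.0001, 0.0002]
[ 0.74564289  0.09924156 -2.14196253]
```

Call:
drive_tool:
  rows:
    - [0, 0, 0, -0.008, 0, 0.001, 0]
    - [0, 0, 0, -0.008, 0, 0, 0]
    - [0, 0, 0, -0.008, 0, 0, 0]
    - [0, 0, 0, -0.008, 0, 0, 0]
    - [0, 0, 0, -0.008, 0, 0, 0]
    - [0, 0, 0, -0.006, 0, 0, 0]
    - [0, 0, 0, 0, 0, 0, 0]
    - [0, 0, 0, 0, 0, 0, 0]

```text
time: 8.52
tool_pos: [0.6523, -0.189, 0.1432]
tcp_rot: [-1.96, -2.455, -0.0]
wrist_force: [0.2, 0.6, -2.3]
width: 0.295
grip_force: 60.1
```

```bash
python3 -c "
from plan import *
S,p,a,M=now(); print(p,S['wrist_force']); d=p[:2]-ST[:2]; c,s=np.cos(ST[2]),np.sin(ST[2]); print('station',c*d[0]+s*d[1],-s*d[0]+c*d[1])
t=read_camera('top'); sd=read_camera('side')
a1=cv2.resize(t['color'][120:240,290:420],None,fx=3,fy=3,interpolation=cv2.INTER_CUBIC)
b1=cv2.resize(sd['color'][120:240,210:340],None,fx=3,fy=3,interpolation=cv2.INTER_CUBIC)
cv2.imwrite('pics/d2.png',np.hstack([a1,b1])[:,:,::-1])
"
```

```text
[ 0.65234644 -0.18895486  0.14323564] [ 0.21065454  0.55793165 -2.26721772]
station 0.0006155845451916858 -0.11355710600412201
```

View pics/d2.png

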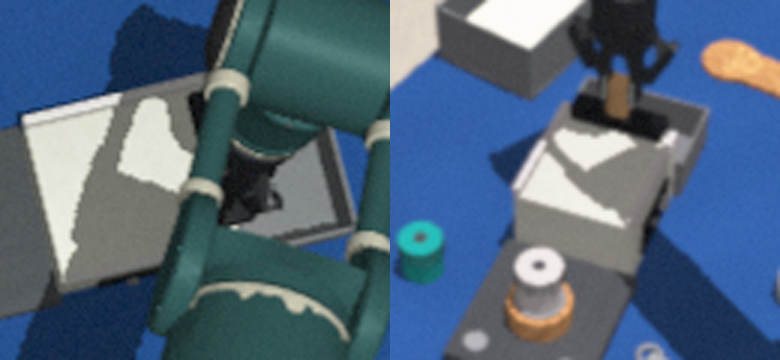

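The side view shows the deck clear of chips, with the scraper's face past the lip. I'll push 6 mm more, lift, and check the tray once the arm is away.

Call:
drive_tool:
  rows:
    - [0, 0, 0, -0.006, 0, 0, 0]
    - [0, 0, 0, 0, 0, 0, 0]
    - [0, 0, 0, 0, 0, -0.02, 0]
    - [0, 0, 0, 0, 0, -0.025, 0]
    - [0, 0, 0, 0, 0, -0.015, 0]
    - [0, 0, 0, 0, 0, 0, 0]

```text
time: 9.12
tool_pos: [0.6564, -0.1953, 0.2085]
tcp_rot: [1.954, 2.45, 0.004]
wrist_force: [-0.7, -0.4, -0.4]
width: 0.294
grip_force: 60.2
```

```bash
python3 -c "
from plan import *
plan(.52,.30,.2,-10)"
```

```text
t=9.12 from [ 0.6564 -0.1953  0.2085] yaw 12.85 dyaw -22.85 q6 -0.55 tilt 0.48 n 14
[0, 0, 1.63, 0.0378, 0.0131, 0.0006]
[0, 0, 1.63, 0.0385, 0.0096, 0.0006]
[0, 0, 1.63, 0.0388, 0.0062, 0.0006]
[0, 0, 1.63, 0.0389, 0.0027, 0.0006]
[0, 0, 1.63, 0.0386, -0.0007, 0.0006]
[0, 0, 1.63, 0.0381, -0.0041, 0.0006]
[0, 0, 1.63, 0.0372, -0.0073, 0.0006]
[0, 0, 1.63, 0.0361, -0.0105, 0.0006]
[0, 0, 1.63, 0.0347, -0.0135, 0.0006]
[0, 0, 1.63, 0.0331, -0.0163, 0.0006]
[0, 0, 1.63, 0.0312, -0.019, 0.0006]
[0, 0, 1.63, 0.0292, -0.0215, 0.0006]
[0, 0, 1.63, 0.0269, -0.0237, 0.0006]
[0, 0, 1.63, 0.0245, -0.0258, 0.0006]
```

Call:
drive_tool:
  rows:
    - [0, 0, 1.6, 0.038, 0.013, 0, 0]
    - [0, 0, 1.6, 0.038, 0.01, 0, 0]
    - [0, 0, 1.6, 0.039, 0.006, 0, 0]
    - [0, 0, 1.6, 0.039, 0.003, 0, 0]
    - [0, 0, 1.6, 0.039, -0.001, 0, 0]
    - [0, 0, 1.6, 0.038, -0.004, 0, 0]
    - [0, 0, 1.6, 0.037, -0.007, 0, 0]
    - [0, 0, 1.6, 0.036, -0.01, 0, 0]

```text
time: 9.78
tool_pos: [0.6236, 0.1134, 0.2019]
tcp_rot: [-2.221, -2.22, 0.001]
wrist_force: [0.1, -0.2, -1.7]
width: 0.296
grip_force: 60.1
```

Call:
drive_tool:
  rows:
    - [0, 0, 1.6, 0.035, -0.013, 0, 0]
    - [0, 0, 1.6, 0.033, -0.016, 0, 0]
    - [0, 0, 1.6, 0.031, -0.019, 0, 0]
    - [0, 0, 1.6, 0.029, -0.021, 0, 0]
    - [0, 0, 1.6, 0.027, -0.024, 0, 0]
    - [0, 0, 1.6, 0.024, -0.026, 0, 0]
    - [0, 0, 0, 0, 0, 0, 0]
    - [0, 0, 0, 0, 0, 0, 0]

```text
time: 10.45
tool_pos: [0.5156, 0.3008, 0.2021]
tcp_rot: [-2.395, -2.033, 0.002]
wrist_force: [0.6, 0.0, -2.0]
width: 0.292
grip_force: 60.2
```

```bash
python3 -c "
from plan import *
plan(.52,.30,.043,-10,polar=False)
t=read_camera('top'); s=read_camera('side')
for n,p in (('top',t),('side',s)):
    for m in masks_of(p,'chip1'):
        ys,xs=np.nonzero(m['mask']); w=onz(p,(xs.mean(),ys.mean()),.011); d=w[:2]-ST[:2]; c,q=np.cos(ST[2]),np.sin(ST[2])
        print(n,round(m['score'],2),(xs.mean().round(),ys.mean().round()),len(xs),'station xy',(c*d[0]+q*d[1]).round(3),(-q*d[0]+c*d[1]).round(3))
a=cv2.resize(t['color'][125:235,295:415],None,fx=3,fy=3,interpolation=cv2.INTER_CUBIC)
b=cv2.resize(s['color'][125:235,200:330],None,fx=3,fy=3,interpolation=cv2.INTER_CUBIC)
cv2.imwrite('pics/d3.png',np.hstack([a,b])[:,:,::-1])
"
```

```text
t=10.45 from [0.5156 0.3008 0.2021] yaw -9.33 dyaw -0.67 q6 0.65 tilt 0.09 n 5
[0, 0, 0.13, -0.0, 0.0009, 0.0318]
[0, 0, 0.13, -0.0, 0.0009, 0.0318]
[0, 0, 0.13, -0.0, 0.0009, 0.0318]
[0, 0, 0.13, 0.0, 0.0009, 0.0318]
[0, 0, 0.13, 0.0, 0.0009, 0.0318]
top 0.53 (np.float64(374.0), np.float64(188.0)) 28 station xy -0.037 -0.148
```

View pics/d3.png

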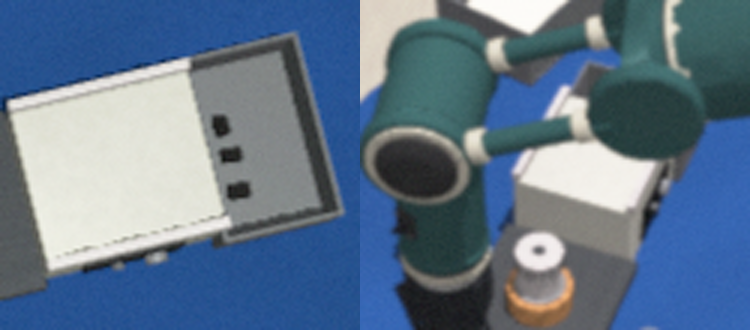

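All three chips lie in the tray (crop (221,126), (232,154) and (238,190)). Now I'll stand the scraper down.

Call:
drive_tool:
  rows:
    - [0, 0, 0, 0, 0, 0.035, 0]
    - [0, 0, 0, 0, 0, 0.04, 0]
    - [0, 0, 0, 0, 0, 0.04, 0]
    - [0, 0, 0, 0, 0, 0.03, 0]
    - [0, 0, 0, 0, 0, 0.01, 0]
    - [0, 0, 0, 0, 0, 0, 0]
    - [0, 0, 0, 0, 0, 0.002, 0]
    - [0, 0, 0, 0, 0, 0.001, 0]

```text
time: 11.32
tool_pos: [0.5199, 0.3002, 0.0477]
tcp_rot: [2.399, 2.027, 0.007]
wrist_force: [-0.3, 0.3, -0.8]
width: 0.294
grip_force: 60.1
```

Call:
drive_tool:
  rows:
    - [0, 0, 0, 0, 0, 0.001, 0]
    - [0, 0, 0, 0, 0, 0, 0]

```text
time: 11.48
tool_pos: [0.5191, 0.3002, 0.0465]
tcp_rot: [2.398, 2.028, 0.006]
wrist_force: [0.3, -0.1, -1.8]
width: 0.291
grip_force: 60.1
```

Call:
drive_tool:
  rows:
    - [0, 0, 0, 0, 0, 0.002, 0]
    - [0, 0, 0, 0, 0, 0.001, 0]
    - [0, 0, 0, 0, 0, 0.001, 0]
    - [0, 0, 0, 0, 0, 0.001, 0]
    - [0, 0, 0, 0, 0, 0, 0]

```text
time: 11.9
tool_pos: [0.5176, 0.2997, 0.041]
tcp_rot: [2.399, 2.029, 0.001]
wrist_force: [-4.1, -1.8, 8.6]
width: 0.294
grip_force: 61.5
```

Contact is at 8.6 N, so I'll release it and rise.

Call:
drive_tool:
  rows:
    - [0, 0, 0, 0, 0, 0, 0.5]
    - [0, 0, 0, 0, 0, 0, 0.9]
    - [0, 0, 0, 0, 0, 0, 1]
    - [0, 0, 0, 0, 0, 0, 1]
    - [0, 0, 0, 0, 0, 0, 1]
    - [0, 0, 0, 0, 0, -0.01, 1]
    - [0, 0, 0, 0, 0, -0.03, 1]
    - [0, 0, 0, 0, 0, -0.04, 1]

```text
time: 12.57
tool_pos: [0.5143, 0.2978, 0.1164]
tcp_rot: [-2.397, -2.027, 0.013]
wrist_force: [-0.2, 0.7, -0.2]
width: 1.001
grip_force: 0.0
```

Call:
drive_tool:
  rows:
    - [0, 0, 0, 0, 0, -0.04, 1]
    - [0, 0, 0, 0, 0, -0.03, 1]
    - [0, 0, 0, 0, 0, 0, 1]

```text
time: 12.82
tool_pos: [0.5221, 0.302, 0.1991]
tcp_rot: [2.396, 2.026, 0.023]
wrist_force: [1.1, 0.6, 1.3]
width: 1.0
grip_force: 0.0
```

```bash
python3 -c "
from plan import *
print(st(0,.145))
plan(*st(0,.145),.19,5)
t=read_camera('top'); s=read_camera('side')
a=cv2.resize(t['color'][170:310,135:275],None,fx=3,fy=3,interpolation=cv2.INTER_CUBIC)
b=cv2.resize(s['color'][210:350,190:310],None,fx=3,fy=3,interpolation=cv2.INTER_CUBIC)
cv2.imwrite('pics/d4.png',np.hstack([a,b])[:,:,::-1])
"
```

```text
(np.float64(0.5940354431381201), np.float64(0.06294190977602554))
t=12.82 from [0.5221 0.302  0.1991] yaw -9.57 dyaw 14.57 q6 0.65 tilt 0.87 n 7
[0, 0, -2.08, -0.029, 0.0215, 0.0013]
[0, 0, -2.08, -0.0308, 0.0186, 0.0013]
[0, 0, -2.08, -0.0324, 0.0155, 0.0013]
[0, 0, -2.08, -0.0337, 0.0123, 0.0013]
[0, 0, -2.08, -0.0347, 0.009, 0.0013]
[0, 0, -2.08, -0.0354, 0.0056, 0.0013]
[0, 0, -2.08, -0.0357, 0.0022, 0.0013]
```

View pics/d4.png

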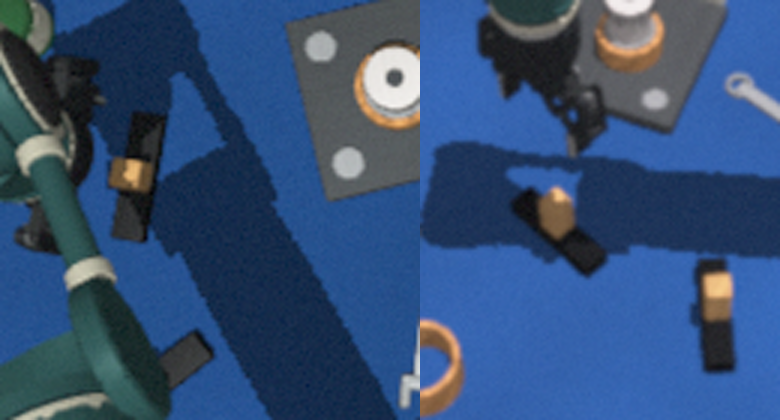

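The scraper stands upright and released at crop (135,175). Next, the cap.

Call:
drive_tool:
  rows:
    - [0, 0, -2.1, -0.029, 0.021, 0.001, 1]
    - [0, 0, -2.1, -0.031, 0.019, 0.001, 1]
    - [0, 0, -2.1, -0.032, 0.015, 0.001, 1]
    - [0, 0, -2.1, -0.034, 0.012, 0.001, 1]
    - [0, 0, -2.1, -0.035, 0.009, 0.001, 1]
    - [0, 0, -2.1, -0.035, 0.006, 0.001, 1]
    - [0, 0, -2.1, -0.036, 0.002, 0.001, 1]
    - [0, 0, 0, 0, 0, 0, 1]

```text
time: 13.58
tool_pos: [0.5879, 0.0544, 0.1799]
tcp_rot: [-2.123, -2.315, 0.008]
wrist_force: [1.1, -0.2, -0.5]
width: 0.998
grip_force: 0.0
```

Call:
drive_tool:
  rows:
    - [0, 0, 0, 0, 0, 0, 1]
    - [0, 0, 0, 0, 0, 0, 1]

```text
time: 13.75
tool_pos: [0.5878, 0.0603, 0.1807]
tcp_rot: [-2.12, -2.315, 0.003]
wrist_force: [0.5, 0.8, 0.3]
width: 1.0
grip_force: 0.0
```

```bash
python3 -c "
from plan import *
plan(*st(0,.145),.078,5,polar=False)"
```

```text
t=13.75 from [0.5878 0.0603 0.1807] yaw 5.05 dyaw -0.05 q6 -0.03 tilt 0.17 n 3
[0, 0, 0.02, 0.0007, 0.0022, 0.0342]
[0, 0, 0.02, 0.0007, 0.0022, 0.0342]
[0, 0, 0.02, 0.0007, 0.0022, 0.0342]
```

Call:
drive_tool:
  rows:
    - [0, 0, 0, 0.002, 0.006, 0.01, 1]
    - [0, 0, 0, 0, 0, 0.02, 1]
    - [0, 0, 0, 0, 0, 0.02, 1]
    - [0, 0, 0, 0, 0, 0, 1]
    - [0, 0, 0, 0, 0, 0, 1]

```text
time: 14.17
tool_pos: [0.593, 0.0643, 0.13]
tcp_rot: [-2.115, -2.318, 0.005]
wrist_force: [-0.5, 0.6, -0.2]
width: 1.004
grip_force: 0.0
```

```bash
python3 -c "
from plan import *
plan(*st(0,.145),.078,5,vmax=.02,polar=False)"
```

```text
t=14.17 from [0.593  0.0643 0.13  ] yaw 5.24 dyaw -0.24 q6 -0.03 tilt 0.26 n 3
[0, 0, 0.08, -0.0005, 0.0003, 0.0173]
[0, 0, 0.08, -0.0005, 0.0003, 0.0173]
[0, 0, 0.08, -0.0005, 0.0003, 0.0173]
```

Call:
drive_tool:
  rows:
    - [0, 0, 0, -0.001, 0.001, 0.02, 1]
    - [0, 0, 0, 0, 0, 0.02, 1]
    - [0, 0, 0, 0, 0, 0.012, 1]
    - [0, 0, 0, 0, 0, 0, 1]
    - [0, 0, 0, 0, 0, 0, 0.5]
    - [0, 0, 0, 0, 0, 0, 0.5]
    - [0, 0, 0, 0, 0, 0, 0.5]
    - [0, 0, 0, 0, 0, 0, 0.5]
  force: 60

```text
time: 14.83
tool_pos: [0.5958, 0.0621, 0.0823]
tcp_rot: [-2.12, -2.319, -0.0]
wrist_force: [-4.4, -0.3, 4.3]
width: 0.617
grip_force: 62.8
```

Call:
drive_tool:
  rows:
    - [0, 0, 0, 0, 0, 0, 0.5]
    - [0, 0, 0, 0, 0, 0, 0.5]

```text
time: 15.0
tool_pos: [0.5958, 0.0621, 0.0823]
tcp_rot: [2.12, 2.319, 0.001]
wrist_force: [-4.2, -0.4, 6.3]
width: 0.618
grip_force: 62.8
```

```bash
python3 -c "
from plan import *
S=now()[0];print(S)"
```

```text
{'time': 15.0, 'q': array([ 6.21883048e-02,  2.55447929e-01,  1.90755942e+00,  2.02361743e-04,
        9.78238353e-01, -2.74825997e-02]), 'joint_vel': array([-0.00151954,  0.00058879, -0.00065009,  0.00190393, -0.00050421,
        0.00198194]), 'joint_torque': array([-3.37200584e-01, -4.35116458e+01, -3.21235764e+01, -9.40445275e-02,
       -1.50271989e+00,  1.32700423e-02]), 'tool_pos': array([0.59578365, 0.06210532, 0.08227306]), 'tcp_rot': array([2.11969288e+00, 2.31856645e+00, 5.75184430e-04]), 'wrist_force': array([-4.18263325, -0.4334853 ,  6.2883341 ]), 'torque': array([0.02177639, 0.76486527, 0.00095436]), 'grip_force': 62.8130042552948, 'width': 0.6179726082685171}
```

Call:
drive_tool:
  rows:
    - [0, 0, -4, 0, 0, 0, 0.5]
    - [0, 0, -4, 0, 0, 0, 0.5]
    - [0, 0, -4, 0, 0, 0, 0.5]
    - [0, 0, 0, 0, 0, 0, 0.5]

```text
time: 15.33
tool_pos: [0.5959, 0.0618, 0.0823]
tcp_rot: [1.862, 2.53, 0.0]
wrist_force: [-4.7, -1.5, 6.5]
width: 0.62
grip_force: 62.9
```

```bash
python3 -c "
from plan import *
S=now()[0];print(now()[2],S['torque'],S['joint_torque'][5],S['wrist_force'],S['q'][5])"
```

```text
17.306931657356785 [-0.17729425  0.58336585  0.11011549] -0.5316789261996746 [-4.65160449 -1.48251657  6.51578978] -0.2399335419333625
```

Call:
drive_tool:
  rows:
    - [0, 0, -4, 0, 0, 0, 0.5]
    - [0, 0, -4, 0, 0, 0, 0.5]
    - [0, 0, 0, 0, 0, 0, 0.5]

```text
time: 15.58
tool_pos: [0.5959, 0.0618, 0.0823]
tcp_rot: [1.681, 2.654, 0.0]
wrist_force: [-4.2, -1.1, 4.8]
width: 0.614
grip_force: 62.9
```

```bash
python3 -c "
from plan import *
S=now()[0];print(now()[2],S['torque'],S['joint_torque'][5],S['wrist_force'],S['q'][5])"
```

```text
25.30399709326141 [-0.14553563  0.65351127  0.08672938] -0.5039061047136784 [-4.19765521 -1.11189786  4.75364365] -0.37952030470336096
```

Torque is steady at about 0.1 N m past 20°, so it isn't blocked. I'll continue anticlockwise to about 56°.

Call:
drive_tool:
  rows:
    - [0, 0, -6, 0, 0, 0, 0.5]
    - [0, 0, -6, 0, 0, 0, 0.5]
    - [0, 0, -6, 0, 0, 0, 0.5]
    - [0, 0, -6, 0, 0, 0, 0.5]
    - [0, 0, -6, 0, 0, 0, 0.5]
    - [0, 0, -6, 0, 0, 0, 0.5]
    - [0, 0, 0, 0, 0, 0, 0.5]

```text
time: 16.17
tool_pos: [0.5956, 0.0621, 0.0823]
tcp_rot: [0.776, 3.044, 0.0]
wrist_force: [-4.1, -0.3, 5.4]
width: 0.617
grip_force: 63.0
```

```bash
python3 -c "
from plan import *
S=now()[0];print(now()[2],S['torque'],S['joint_torque'][5],S['wrist_force'],S['q'][5])"
```

```text
61.38428748243339 [0.10503244 0.74804494 0.07160345] -0.800599604845047 [-4.09480945 -0.2624469   5.3855269 ] -1.0093756520452688
```

Still free. I'll lift gently: 8 mm first, to check.

Call:
drive_tool:
  rows:
    - [0, 0, 0, 0, 0, -0.002, 0.5]
    - [0, 0, 0, 0, 0, -0.002, 0.5]
    - [0, 0, 0, 0, 0, -0.002, 0.5]
    - [0, 0, 0, 0, 0, -0.002, 0.5]
    - [0, 0, 0, 0, 0, 0, 0.5]

```text
time: 16.58
tool_pos: [0.5957, 0.0619, 0.0887]
tcp_rot: [-0.783, -3.042, 0.0]
wrist_force: [-1.6, -0.4, -0.3]
width: 0.615
grip_force: 63.1
```

Call:
drive_tool:
  rows:
    - [0, 0, 0, 0, 0, -0.006, 0.5]
    - [0, 0, 0, 0, 0, -0.01, 0.5]
    - [0, 0, 0, 0, 0, -0.012, 0.5]
    - [0, 0, 0, 0, 0, -0.012, 0.5]
    - [0, 0, 0, 0, 0, -0.012, 0.5]
    - [0, 0, 0, 0, 0, -0.008, 0.5]
    - [0, 0, 0, 0, 0, -0.004, 0.5]
    - [0, 0, 0, 0, 0, 0, 0.5]

```text
time: 17.25
tool_pos: [0.5969, 0.0621, 0.1544]
tcp_rot: [0.782, 3.039, 0.002]
wrist_force: [-0.7, -0.1, -2.2]
width: 0.615
grip_force: 63.1
```

Call:
drive_tool:
  rows:
    - [0, 0, 0, 0, 0, 0, 0.5]
    - [0, 0, 0, 0, 0, 0, 0.5]
    - [0, 0, 0, 0, 0, 0, 0.5]
    - [0, 0, 0, 0, 0, 0, 0.5]
    - [0, 0, 0, 0, 0, 0, 0.5]
    - [0, 0, 0, 0, 0, 0, 0.5]

```text
time: 17.75
tool_pos: [0.5955, 0.062, 0.1518]
tcp_rot: [-0.783, -3.042, 0.0]
wrist_force: [0.3, 0.5, -1.4]
width: 0.616
grip_force: 63.1
```

```bash
python3 -c "
from plan import *
S,p,a,M=now();print(p,S['wrist_force'],S['width'],S['grip_force'],st(0,.145),S['joint_vel'].round(3))
t=read_camera('top'); s=read_camera('side')
for m in masks_of(t,'chip1'): print(round(m['score'],2),m['bbox'])
a=cv2.resize(t['color'][120:310,130:420],None,fx=1.6,fy=1.6,interpolation=cv2.INTER_CUBIC)
b=cv2.resize(s['color'][130:282,195:315],None,fx=2,fy=2,interpolation=cv2.INTER_CUBIC)
cv2.imwrite('pics/d5.png',np.hstack([a,b])[:,:,::-1])
"
```

```text
[0.59547244 0.06196822 0.15182348] [ 0.33809122  0.53065731 -1.38476038] 0.6158128051022499 63.10202479362488 (np.float64(0.5940354431381201), np.float64(0.06294190977602554)) [-0.001 -0.002 -0.003 -0.001 -0.     0.001]
0.53 [371.6, 184.9, 378.0, 188.2]
```

View pics/d5.png

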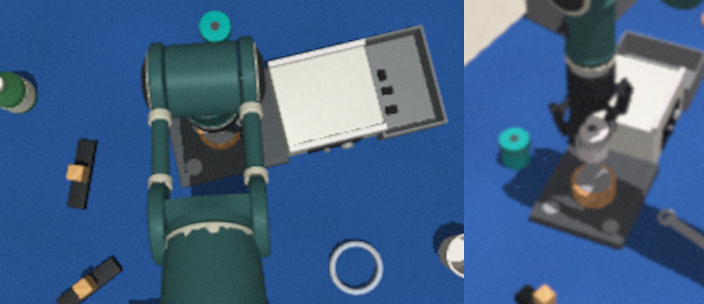

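The cap is held upright in the fingers above the drum, about 70 mm up. The scraper is standing and the three chips are in the tray. Handing in.

```bash
python3 -c "
from workcell import workorder
print(workorder.finish_job())"
```

```text
the job is handed in; nothing more can be done
None
```

I handed the job in at about 18 s: the three offcuts are in the tray, the scraper stands released on the table, and the cap, which came loose anticlockwise, is held still about 70 mm above its seat; the judge returned no verdict.

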